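# Clamp a phone in a cam fixture

## Robot

A 6-joint arm with a two-finger parallel gripper is mounted at the origin on a cart in front of the work surface, level with it; the furniture and walls round the work are solid. World frame = base frame: x ahead of the robot, y to its left, z up, the work surface at z = 0. Lengths are in mm, angles in rad, forces in N, time in s.
With the tool pointing down it reaches from about 250 to 800 mm from the base axis. Payload 8.5 kg.
Tool frame: the origin (TCP) lies at the very end of the fingers, on their centre line; the grasp point (between the pads) lies 19 mm behind it; z points along the fingers, y is the line along which they close (so a half turn about z gives the same grasp; the last joint's range is limited). The gripper opens to 85 mm and grips with 20 to 120 N. Pads are 22 mm wide; open, the fingers measure 114 mm over their backs; the gripper's body (76 mm by 85 mm) begins 54 mm behind the grasp point. The pads swing forward as they close: fully open they stand 13 mm farther back than shut.
Start: joints at [1.139, 0.238, -0.013, 1.319, 0, 1.571], TCP at [219.696, 476.773, 231.276] pointing down, gripper open.
Joint ranges: [-2.66, 2.66], [-1.03, 1.9], [-1.14, 1.46], [-1.82, 2.27], [-1.45, 1.34], [-3.14, 3.14]. Speed limits (rad/s): [2.22, 2.22, 2.79, 3.14, 3.14, 3.14].

## Interface

Orientations are given as a unit quaternion [x, y, z, w].
In Python, from plant import * gives the robot as it stands.
- The arm moves only by the tool play_rows, never from a script. Its argument "motion" is a list of rows, each an object of numbers: "tx", "ty", "tz": the shift along the world's x, y, z in m; "ax", "ay", "az": the turn, a rotation vector about the world's x, y, z in degrees. In form: [{"tx": .., "ty": .., "tz": .., "ax": .., "ay": .., "az": ..}, ...]. A call has 1 to 12 rows; each row is the pose to reach, as a shift and turn from the pose commanded when the call began; what a row does not reach only later rows make up. A row lasts 1/8 s, in which the tool goes at most 62.5 mm and 10.7 degrees, less where a joint would pass 70% of its speed; a pose out of reach is approached as far as the arm can. A call with a gripper value outside its range is refused whole. "hand" is the closure, from -1 (fully open) to 1 (shut), so that 0 is half open, set as the call begins (left out, the last holds). The fingers move at their own pace and stop on an object; "force" is the grip in N (left out, the last holds). Time passes only in rows, so rows that repeat a pose let the fingers close. It gives the time, the measured TCP pose, the force, the opening and the grip force at its end, in the units of the state.
- get_state(): the state, without advancing time (a new reading comes with each control period).
- camera(name): name is "side" or "top"; returns the picture (480x640x3 uint8, red, green, blue); there is no depth.
- camera_info(name): a dict with "mtx" (3x3 intrinsics, pixels), "R" (3x3) and "t" (3): a world point X has camera coordinates R X + t. Camera axes: x right, y down, z forward; pixel columns grow to the right and rows downward; lengths in mm; the calibration is good to about 2 mm. A picture is of the moment at which its call begins. camera_info takes no time and is no camera call.
- job_done(): hands the job in; it is judged then, once.
The state is a dict: "time_s": time; "joint_pos": joint angles; "qvel": joint speeds; "joint_efforts": joint torques, N m; "eef_pos": TCP position; "orientation": TCP orientation; "ft_force": force on the tool from outside, world axes, zero at the start; "wrist_torque": the same for the moment, N m; "finger_gap": finger opening in mm; "grip_force": force on a finger pad.
Only numpy, scipy, OpenCV 4.12 (cv2) and the standard library are available. Lean on these libraries where they do the work, as an engineer would, in place of code of your own. Each camera call takes 0.05 s, during which the arm holds its last target. There are 200 camera calls.

## Task

Slide the phone along the bed of the clamping fixture into the corner of its L-shaped fence, so that it lies flat with one long side against the fence and one end against the end stop, and swing the cam lever clockwise just far enough to hold it there. Clamp it firmly, with around 15 N, so that it cannot slip while it is opened, but stop as soon as the cam has a good bite: its glass cracks if the cam is forced. Let go of everything, and do not disturb the cutters, the dish and the marker nearby.

Things in the scene. Friction and masses are not known exactly. Their poses are not given: they have to be found in the camera images.
- fixture: Clamping fixture that stands firmly on the bench, cannot move: aluminium bed 170 (its x) by 230 (its y) by 10 mm thick; origin at the centre of its underside, top at z 10 mm. +x points away from the robot to the fence, +y to the left.
- fence: Fixed dark steel L, 13 mm high, axes parallel to the fixture's. Origin: inner corner, level with the bed's top. Long fence face: plane x = 0, y from 0 to 153 mm. End stop face: plane y = 0, x from -33 mm to 0. A seated phone has its centre at x = -35, y = +73 mm. Bolted through slots: its distance from the cam differs by 3 mm between setups.
- phone: Plain black phone, a flat block 146 (its x) by 70 (its y) by 8 mm, some 120 to 210 g. Origin at the centre of its underside. At the start it lies loose on the bed, its long side roughly along the fixture's y, 3 to 10 mm short of the fence and 15 to 35 mm left of the end stop. Slides when pushed at its edges.
- cam_pivot (a point): Point on the lever's vertical axis at bed level, at x = -56, y = 0 mm in the fixture's frame, on the robot's side of the phone. Under the lever an eccentric steel disc (48 mm diameter, centre 11 mm off the axis, 1 to 13 mm above the bed) turns with it and bears on the phone's near long side at the middle.
- cam_lever (a joint): Lever angle in rad: 0 wide open, grows clockwise seen from above, stop at 2.75. At q it points from the pivot along 3.49 - q, counted counter-clockwise from the fixture's +x. It sits on a splined hub, index unknown by 0.2 rad either way: the cam meets a seated phone at some angle from 1.3 to 2.1, to be felt. It starts at 0 to 0.3 and stays where it is left.
- lever_grip (a point): Middle of the lever's upright round black grip, 19 mm in diameter, 75 mm from the pivot, 38 mm above the bed (it spans 21 to 53 mm, over a bar 17 mm wide at 14 to 21 mm). Can be pushed sideways with shut fingers. Free turning takes 1 to 2 N here; once the cam touches the phone, each further newton here adds about 3 N of clamping force, some 3 to 6 N per mm of grip travel.
- flush_cutters: Blue-handled flush cutters, 123 x 51 x 10 mm, loose on the bench to the left of the fixture; leave them alone. Origin at the centre of the underside.
- tip_dish: Low round black dish, 65 x 57 x 12 mm, loose on the bench to the left of the fixture; leave it alone. Origin at the centre of the underside.
- microscope: Stereo microscope fixed on a boom over the left part of the bench, about 270 (x) by 215 (y) by 225 mm high, its underside 130 mm above the bench, origin near the middle of its underside. Not part of the work: lead the arm round it, on the robot's side.
- marker: Marker pen, 13 x 118 x 13 mm, long axis its y, lying on the bench beyond the fixture; leave it alone. Origin at the centre of the underside.

How it is judged:
By the outcome, as a careful person would: the job done as asked, in the order asked, and still so for the second after the job is handed in, with the robot touching nothing.
It also fails if it takes over 72 s, if anything falls off the work surface, if the arm or the gripper's body presses on something with over 40 N, if the wrist force passes 120 N, or if a joint passes its speed limit or range.

## Working session

There is one attempt and no reset: what is moved stays moved. The work goes in short steps, Python scripts to look and compute and a tool call to move; the robot and the scene stay as the last step left them, time stands still between calls to the robot, and variables do not carry over. Pictures are saved under pics/ and viewed, at most 10 in all, crops included, and the job is handed in when it is done.

Besides the shell and the picture viewer there is one more tool, called by a JSON object that holds its "op" and its "data", one argument or row to a line. play_rows: Moves the arm, as the interface text tells. Its arguments: {"type":"object","properties":{"motion":{"type":"array"},"hand":{"type":"number"},"force":{"type":"number"}},"required":["motion"]}

```bash
mkdir -p pics; ls; python3 - <<'E'
from plant import *
import cv2,numpy as np
for n in("top","side"):
    cv2.imwrite(f"pics/{n}0.png",camera(n)[...,::-1]); i=camera_info(n); print(n,np.round(i["mtx"],1).tolist(),np.round(i["R"],4).tolist(),np.round(i["t"],1).tolist())
s=get_state();print(s)
E
```

```text
pics
top [[559.8, 0.0, 314.9], [0.0, 559.8, 239.9], [0.0, 0.0, 1.0]] [[0.0107, -0.9999, 0.0093], [-0.9964, -0.0114, -0.0843], [0.0844, -0.0083, -0.9964]] [-19.1, 565.5, 1429.8]
side [[498.2, 0.0, 314.2], [0.0, 498.2, 238.3], [0.0, 0.0, 1.0]] [[0.8963, -0.4435, 0.0058], [-0.2515, -0.5191, -0.8169], [0.3653, 0.7307, -0.5768]] [-506.7, 221.2, 897.2]
{'time_s': 0.1, 'joint_pos': array([ 1.13902524e+00,  2.38685311e-01, -1.41659141e-02,  1.31920980e+00,
        4.41098374e-06,  1.57073750e+00]), 'qvel': array([ 8.18721318e-04, -3.35553273e-04, -3.63167715e-05,  1.88459891e-03,
       -4.86308334e-04, -9.20163558e-04]), 'joint_efforts': array([ 1.20053213e-03, -5.39719033e+01,  3.46997738e+01,  1.33862704e-02,
        7.12680867e-05,  8.86906378e-06]), 'eef_pos': array([219.54271559, 476.47618884, 230.76210181]), 'orientation': array([ 2.14183725e-01,  9.76793188e-01, -6.17192506e-04, -1.37629218e-04]), 'ft_force': array([0.12241746, 0.60406256, 1.47017141]), 'wrist_torque': array([-0.03216973,  0.01969154, -0.00732148]), 'grip_force': 0.0, 'finger_gap': 85.22043089438324}
```

View pics/top0.png

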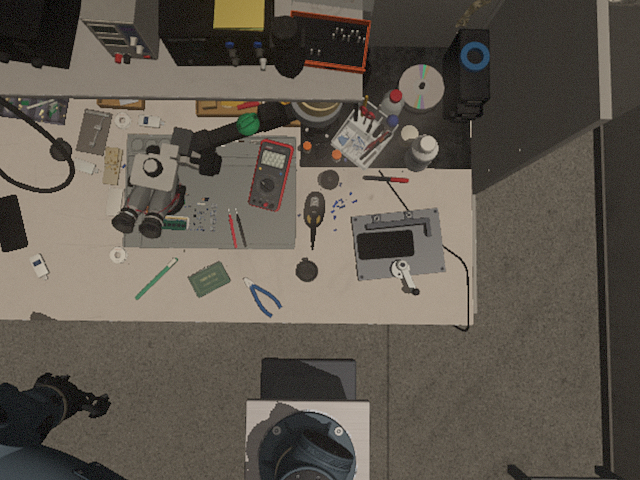

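View pics/side0.png

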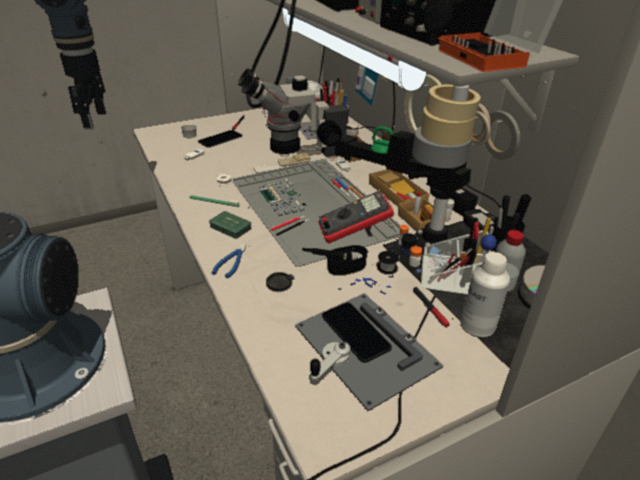

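Top view: the fixture is around (398,243), the phone (386,245), the lever pivot (402,268) and the grip (413,291). I'll crop and measure these.

```bash
cat > h.py <<'E'
from plant import *
import cv2,numpy as np
np.set_printoptions(suppress=True,precision=1)
def ray(n,u,v,z):
    i=camera_info(n);R=np.array(i["R"]);c=-R.T@np.array(i["t"]);d=R.T@np.linalg.inv(i["mtx"])@[u,v,1.]
    return c+d*(z-c[2])/d[2]
def pix(n,X):
    i=camera_info(n);p=np.array(i["mtx"])@(np.array(i["R"])@X+i["t"]);return p[:2]/p[2]
def tri(a,b):
    A=[];B=[]
    for n,(u,v) in(("top",a),("side",b)):
        i=camera_info(n);P=np.array(i["mtx"])@np.c_[i["R"],i["t"]]
        for k,w in((0,u),(1,v)):
            r=w*P[2]-P[k];A.append(r[:3]);B.append(-r[3])
    return np.linalg.lstsq(np.array(A),np.array(B),rcond=None)[0]
E
python3 - <<'E'
from h import *
t=cv2.imread("pics/top0.png");s=cv2.imread("pics/side0.png")
a=cv2.resize(t[195:305,340:460],None,fx=5,fy=5,interpolation=cv2.INTER_CUBIC)
b=cv2.resize(s[285:415,285:455],None,fx=4.5,fy=4.5,interpolation=cv2.INTER_CUBIC)
cv2.imwrite("pics/a.png",a);cv2.imwrite("pics/b.png",b)
for q in[(352,220),(437,208),(445,274),(358,280)]:print(ray("top",*q,10))
# phone mask
g=t.max(2);print(g[225:265:4,350:420:4])
E
```

```text
[ 620.6 -110.1   10. ]
[ 655.1 -334.5   10. ]
[ 481.3 -354.1   10. ]
[ 463.2 -126.6   10. ]
[[175 121 115 119  58  83  86  86  89  88  88  73  70  69  30  51  83 105]
 [175 123 117 121  35  26  71 103 110 119 128 122 127 120  93 107 121 118]
 [169 112 107  75  54  43  38  33  34  33  40  38  27  40  36  36 120 115]
 [167 104  33  45  37  35  32  37  38  45  40  36  35  36  29  33 124 121]
 [168  96  38  42  39  38  36  42  39  35  34  35  26  41  26  39 119 119]
 [164  60  38  46  44  32  38  36  43  34  39  33  38  40  31  36 116 119]
 [163 105  42  45  50  38  39  45  42  36  43  41  43  40  38  33 112 123]
 [163 131  92  35  39  42  36  38  39  37  31  34  40  41  45  35  98 125]
 [163 174  87  39  39  33  36  35  30  32  40  72 110 101 112 125 121 121]
 [164 172 120 127 124 124 125 123 123 126 125  68 102 181 133 126 124 122]]
```

View pics/a.png

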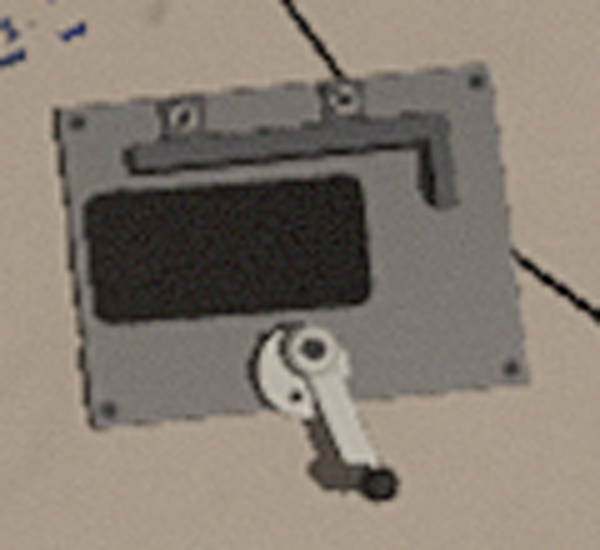

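View pics/b.png

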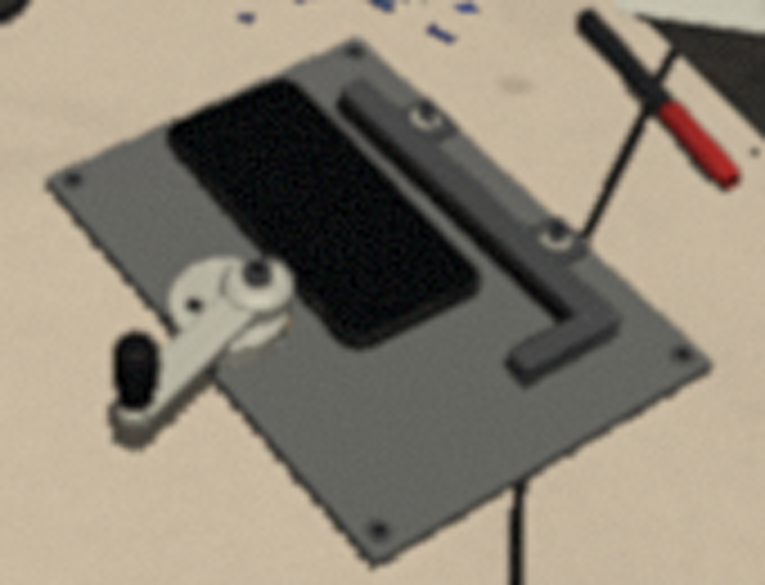

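The crops show the phone left of the end stop with a gap to the fence, and the lever pointing toward the robot. I picked the corners from crop a.

```bash
cat >> h.py <<'E'
def T(x,y,z):return ray("top",340+(x+.5)/5-.5,195+(y+.5)/5-.5,z)
def S(x,y,z):return ray("side",285+(x+.5)/4.5-.5,285+(y+.5)/4.5-.5,z)
E
python3 - <<'E'
from h import *
def rect(P,w,h):
    P=np.array(P)[:,:2].astype(np.float32);(c,s,a)=cv2.minAreaRect(P);return P
def an(a,b):d=b-a;return np.degrees(np.arctan2(d[1],d[0]))
for nm,F,pts,z in(("fixT",T,[(57,107),(488,62),(527,383),(93,427)],10),("fixS",S,[(360,38),(712,368),(373,566),(47,183)],10)):
    P=[F(*p,z) for p in pts];c=np.mean(P,0)
    print(nm,c,an(P[3],P[0]),an(P[2],P[1]),an(P[1],P[0])-90,an(P[2],P[3])-90,np.linalg.norm(P[0]-P[1]),np.linalg.norm(P[0]-P[3]))
t=cv2.imread("pics/top0.png");s=cv2.imread("pics/side0.png")
for n,im,sd in(("top",t,(386,245)),("side",s,(350,325))):
    m=(im.max(2)<(65 if n=="top" else 35)).astype(np.uint8);m=cv2.morphologyEx(m,cv2.MORPH_OPEN,np.ones((5,5)))
    l=cv2.connectedComponents(m)[1];k=(l==l[sd[1],sd[0]]).astype(np.uint8)
    c=max(cv2.findContours(k,0,1)[0],key=cv2.contourArea)[:,0]
    W=np.array([ray(n,u,v,18)[:2] for u,v in c],np.float32);print("phone",n,cv2.minAreaRect(W))
print("fence long T",T(130,173,23),T(420,147,23),"stop end",T(435,209,23)," side",S(338,95,23))
print("grip top T",T(381,484,63),"S",S(137,342,63),"hub",T(313,348,35),S(258,270,35))
s=get_state()
E
```

```text
fixT [ 560.2 -231.    10. ] 6.680054342291286 6.449384894246377 6.673496057992267 6.383772374400536 229.17373094931864 169.0496193244207
fixS [ 554.5 -236.9   10. ] 7.227245170866231 6.5169063401920955 5.9436333990076236 6.531256609614687 228.9527220859686 170.33067865675943
phone top ((556.3516845703125, -196.23875427246094), (68.18504333496094, 145.27149963378906), 4.7605156898498535)
phone side ((550.6385498046875, -203.07461547851562), (68.46345520019531, 144.07131958007812), 4.915256500244141)
fence long T [ 595.3 -144.7   23. ] [ 610.7 -296.2   23. ] stop end [ 578.3 -303.8   23. ]  side [ 590.  -153.3   23. ]
grip top T [ 435.5 -267.4   63. ] S [ 432.5 -270.8   63. ] hub [ 504.6 -238.    35. ] [ 502.9 -237.3   35. ]
```

{"op": "play_rows", "data": {
  "motion": [
    {"tx": 0.02,"ty": -0.04,"tz": 0,"az": 2},
    {"tx": 0.05,"ty": -0.095,"tz": 0,"az": 5},
    {"tx": 0.085,"ty": -0.15,"tz": 0,"az": 9},
    {"tx": 0.12,"ty": -0.205,"tz": 0,"az": 13},
    {"tx": 0.15,"ty": -0.26,"tz": 0,"az": 17},
    {"tx": 0.18,"ty": -0.315,"tz": 0,"az": 21},
    {"tx": 0.21,"ty": -0.37,"tz": 0,"az": 25},
    {"tx": 0.24,"ty": -0.42,"tz": 0,"az": 28},
    {"tx": 0.27,"ty": -0.47,"tz": 0,"az": 30},
    {"tx": 0.295,"ty": -0.515,"tz": -0.01,"az": 31.2},
    {"tx": 0.315,"ty": -0.545,"tz": -0.03,"az": 31.2},
    {"tx": 0.325,"ty": -0.565,"tz": -0.05,"az": 31.2}
  ],
  "hand": 1,
  "force": 40
}}

```text
schema error: expected keys tx, ty, tz, ax, ay, az
```

{"op": "play_rows", "data": {
  "motion": [
    {"tx": 0.02,"ty": -0.04,"tz": 0,"ax": 0,"ay": 0,"az": 2},
    {"tx": 0.05,"ty": -0.095,"tz": 0,"ax": 0,"ay": 0,"az": 5},
    {"tx": 0.085,"ty": -0.15,"tz": 0,"ax": 0,"ay": 0,"az": 9},
    {"tx": 0.12,"ty": -0.205,"tz": 0,"ax": 0,"ay": 0,"az": 13},
    {"tx": 0.15,"ty": -0.26,"tz": 0,"ax": 0,"ay": 0,"az": 17},
    {"tx": 0.18,"ty": -0.315,"tz": 0,"ax": 0,"ay": 0,"az": 21},
    {"tx": 0.21,"ty": -0.37,"tz": 0,"ax": 0,"ay": 0,"az": 25},
    {"tx": 0.24,"ty": -0.42,"tz": 0,"ax": 0,"ay": 0,"az": 28},
    {"tx": 0.27,"ty": -0.47,"tz": 0,"ax": 0,"ay": 0,"az": 30},
    {"tx": 0.295,"ty": -0.515,"tz": -0.01,"ax": 0,"ay": 0,"az": 31.2},
    {"tx": 0.315,"ty": -0.545,"tz": -0.03,"ax": 0,"ay": 0,"az": 31.2},
    {"tx": 0.325,"ty": -0.565,"tz": -0.05,"ax": 0,"ay": 0,"az": 31.2}
  ],
  "hand": 1,
  "force": 40
}}

```text
time_s: 1.6
eef_pos: [545.4, -90.0, 180.1]
orientation: [-0.056, 0.998, -0.0, -0.0]
ft_force: [-0.4, 0.4, -0.6]
finger_gap: -0.1
grip_force: 0.0
```

{"op": "play_rows", "data": {
  "motion": [
    {"tx": 0,"ty": 0.002,"tz": -0.04,"ax": 0,"ay": 0,"az": 0},
    {"tx": 0,"ty": 0.002,"tz": -0.09,"ax": 0,"ay": 0,"az": 0},
    {"tx": 0,"ty": 0.002,"tz": -0.135,"ax": 0,"ay": 0,"az": 0},
    {"tx": 0,"ty": 0.002,"tz": -0.16,"ax": 0,"ay": 0,"az": 0},
    {"tx": 0,"ty": 0.002,"tz": -0.166,"ax": 0,"ay": 0,"az": 0},
    {"tx": 0,"ty": 0.002,"tz": -0.166,"ax": 0,"ay": 0,"az": 0}
  ]
}}

```text
time_s: 2.35
eef_pos: [544.9, -86.3, 15.5]
orientation: [-0.056, 0.998, -0.0, -0.0]
ft_force: [-0.2, -0.4, -0.5]
finger_gap: 0.2
grip_force: 0.0
```

```bash
python3 - <<'E'
from h import *
s=camera("side")[...,::-1];t=camera("top")[...,::-1]
b=cv2.resize(s[245:375,285:455],None,fx=4.5,fy=4.5,interpolation=cv2.INTER_CUBIC)
cv2.imwrite("pics/c.png",b);st=get_state();print(st["eef_pos"],st["ft_force"],pix("side",st["eef_pos"]),st["joint_pos"])
cv2.imwrite("pics/top1.png",t)
E
```

```text
[545.6 -86.3  16.4] [0.2 0.4 0.8] [324.2 294.5] [-0.2  0.4 -0.3  0.8 -0.  -0.3]
```

View pics/c.png

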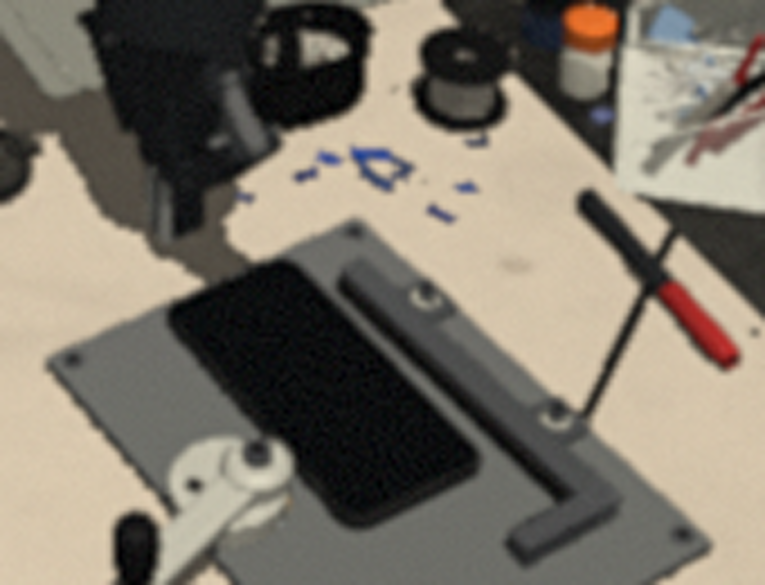

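{"op": "play_rows", "data": {
  "motion": [
    {"tx": 0,"ty": -0.005,"tz": -0.002,"ax": 0,"ay": 0,"az": 0},
    {"tx": 0.001,"ty": -0.013,"tz": -0.002,"ax": 0,"ay": 0,"az": 0},
    {"tx": 0.002,"ty": -0.019,"tz": -0.002,"ax": 0,"ay": 0,"az": 0},
    {"tx": 0.003,"ty": -0.024,"tz": -0.002,"ax": 0,"ay": 0,"az": 0},
    {"tx": 0.003,"ty": -0.028,"tz": -0.002,"ax": 0,"ay": 0,"az": 0},
    {"tx": 0.004,"ty": -0.032,"tz": -0.002,"ax": 0,"ay": 0,"az": 0},
    {"tx": 0.004,"ty": -0.036,"tz": -0.002,"ax": 0,"ay": 0,"az": 0},
    {"tx": 0.005,"ty": -0.04,"tz": -0.002,"ax": 0,"ay": 0,"az": 0},
    {"tx": 0.005,"ty": -0.044,"tz": -0.002,"ax": 0,"ay": 0,"az": 0},
    {"tx": 0.005,"ty": -0.047,"tz": -0.002,"ax": 0,"ay": 0,"az": 0},
    {"tx": 0.006,"ty": -0.05,"tz": -0.002,"ax": 0,"ay": 0,"az": 0},
    {"tx": 0.006,"ty": -0.05,"tz": -0.002,"ax": 0,"ay": 0,"az": 0}
  ]
}}

```text
time_s: 3.95
eef_pos: [550.9, -136.5, 13.3]
orientation: [-0.056, 0.998, -0.0, 0.0]
ft_force: [-0.3, 0.0, -0.5]
finger_gap: 0.1
grip_force: 0.0
```

```bash
cat >> h.py <<'E'
def phone(n):
    im=camera(n)[...,::-1];sd=(391,245) if n=="top" else (365,335)
    m=(im.max(2)<(65 if n=="top" else 35)).astype(np.uint8);m=cv2.morphologyEx(m,cv2.MORPH_OPEN,np.ones((5,5)))
    l=cv2.connectedComponents(m)[1];k=(l==l[sd[1],sd[0]]).astype(np.uint8)
    c=max(cv2.findContours(k,0,1)[0],key=cv2.contourArea)[:,0]
    W=np.array([ray(n,u,v,18)[:2] for u,v in c],np.float32);return cv2.minAreaRect(W)
E
python3 - <<'E'
from h import *
print(phone("side"));s=camera("side")[...,::-1]
b=cv2.resize(s[265:395,285:455],None,fx=4.5,fy=4.5,interpolation=cv2.INTER_CUBIC)
cv2.imwrite("pics/d.png",b);st=get_state();print(st["eef_pos"],st["ft_force"])
E
```

```text
((584.6458129882812, -123.32908630371094), (354.4975891113281, 107.45993041992188), 72.64319610595703)
[ 550.8 -136.4   13.3] [-0.  -0.2 -0.5]
```

View pics/d.png

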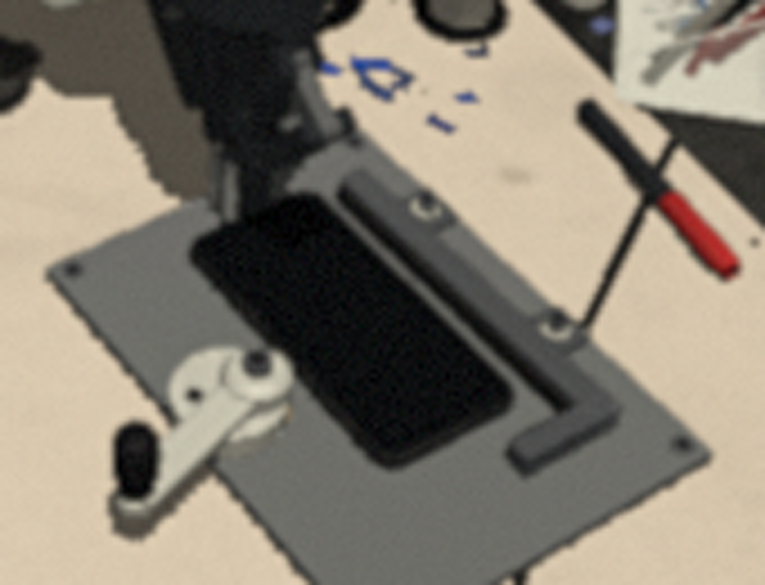

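```bash
python3 - <<'E'
from h import *
def D(x,y,z):return ray("side",285+(x+.5)/4.5-.5,265+(y+.5)/4.5-.5,z)
a=np.radians(6.5);R=np.array([[np.cos(a),np.sin(a)],[-np.sin(a),np.cos(a)]])
o=D(508,450,23)  # stop top left near corner
for n,p,z in(("phone R far",(513,388),18),("phone R near",(390,462),18),("phone L near",(192,243),18),("phone L far",(318,203),18),("fence left top near",(340,190),23)):print(n,R@(D(*p,z)-o)[:2])
E
```

```text
phone R far [25.8 26.2]
phone R near [-39.2  23.1]
phone L near [-36.8 163.4]
phone L far [ 23.8 154.2]
fence left top near [ 33.5 151.5]
```

{"op": "play_rows", "data": {
  "motion": [
    {"tx": 0,"ty": -0.003,"tz": 0,"ax": 0,"ay": 0,"az": 0},
    {"tx": 0.001,"ty": -0.006,"tz": 0,"ax": 0,"ay": 0,"az": 0},
    {"tx": 0.001,"ty": -0.009,"tz": 0,"ax": 0,"ay": 0,"az": 0},
    {"tx": 0.001,"ty": -0.011,"tz": 0,"ax": 0,"ay": 0,"az": 0},
    {"tx": 0.001,"ty": -0.012,"tz": 0,"ax": 0,"ay": 0,"az": 0},
    {"tx": 0.001,"ty": -0.012,"tz": 0,"ax": 0,"ay": 0,"az": 0}
  ]
}}

```text
time_s: 4.8
eef_pos: [551.7, -148.4, 13.3]
orientation: [-0.056, 0.998, -0.0, 0.0]
ft_force: [-0.9, -0.1, -0.3]
finger_gap: -0.2
grip_force: 0.1
```

{"op": "play_rows", "data": {
  "motion": [
    {"tx": 0,"ty": -0.0025,"tz": 0,"ax": 0,"ay": 0,"az": 0},
    {"tx": 0.0005,"ty": -0.005,"tz": 0,"ax": 0,"ay": 0,"az": 0},
    {"tx": 0.0005,"ty": -0.005,"tz": 0,"ax": 0,"ay": 0,"az": 0},
    {"tx": 0,"ty": 0.012,"tz": 0,"ax": 0,"ay": 0,"az": 0},
    {"tx": -0.02,"ty": 0.018,"tz": 0,"ax": 0,"ay": 0,"az": 0},
    {"tx": -0.045,"ty": 0.015,"tz": 0,"ax": 0,"ay": 0,"az": 0},
    {"tx": -0.06,"ty": -0.005,"tz": 0,"ax": 0,"ay": 0,"az": 0},
    {"tx": -0.06,"ty": -0.03,"tz": 0,"ax": 0,"ay": 0,"az": 0},
    {"tx": -0.06,"ty": -0.03,"tz": 0,"ax": 0,"ay": 0,"az": 0}
  ]
}}

```text
time_s: 5.92
eef_pos: [491.9, -178.9, 13.5]
orientation: [-0.056, 0.998, -0.001, 0.0]
ft_force: [-0.4, -0.2, -0.6]
finger_gap: -0.1
grip_force: 0.0
```

```bash
python3 - <<'E'
from h import *
s=camera("side")[...,::-1];t=camera("top")[...,::-1]
b=cv2.resize(s[265:395,285:455],None,fx=4,fy=4,interpolation=cv2.INTER_CUBIC)
cv2.imwrite("pics/e.png",b);st=get_state();print(st["eef_pos"],st["ft_force"])
E
```

```text
[ 491.7 -177.7   13.3] [-0.4 -0.1  0.1]
```

View pics/e.png

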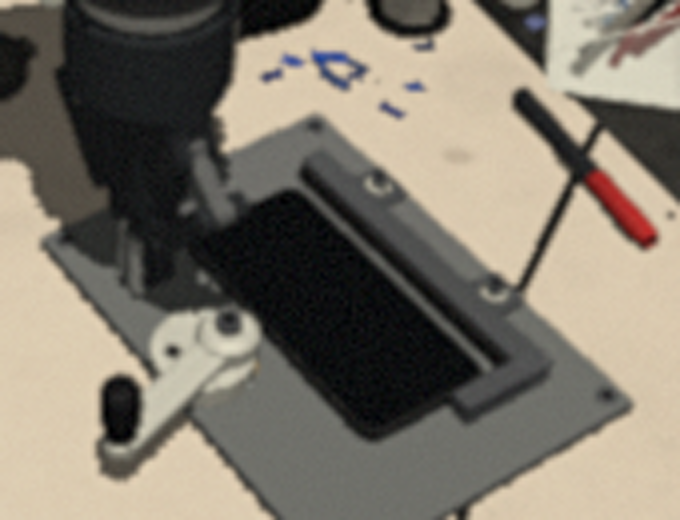

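The phone is almost at the stop, with a 6–8 mm gap to the fence, and the tool is clear of the cam. Next I push toward the fence.

{"op": "play_rows", "data": {
  "motion": [
    {"tx": 0.004,"ty": 0.0005,"tz": 0,"ax": 0,"ay": 0,"az": 0},
    {"tx": 0.008,"ty": 0.001,"tz": 0,"ax": 0,"ay": 0,"az": 0},
    {"tx": 0.011,"ty": 0.001,"tz": 0,"ax": 0,"ay": 0,"az": 0},
    {"tx": 0.014,"ty": 0.0015,"tz": 0,"ax": 0,"ay": 0,"az": 0},
    {"tx": 0.016,"ty": 0.002,"tz": 0,"ax": 0,"ay": 0,"az": 0},
    {"tx": 0.016,"ty": 0.002,"tz": 0,"ax": 0,"ay": 0,"az": 0}
  ]
}}

```text
time_s: 6.78
eef_pos: [507.8, -176.2, 13.2]
orientation: [-0.056, 0.998, -0.0, -0.0]
ft_force: [-0.5, 0.0, -0.5]
finger_gap: -0.0
grip_force: 0.0
```

{"op": "play_rows", "data": {
  "motion": [
    {"tx": 0.0015,"ty": 0,"tz": 0,"ax": 0,"ay": 0,"az": 0},
    {"tx": 0.003,"ty": 0.0005,"tz": 0,"ax": 0,"ay": 0,"az": 0},
    {"tx": 0.003,"ty": 0.0005,"tz": 0,"ax": 0,"ay": 0,"az": 0}
  ]
}}

```text
time_s: 7.15
eef_pos: [510.7, -175.7, 13.2]
orientation: [-0.056, 0.998, -0.0, -0.0]
ft_force: [-1.2, 0.5, 0.4]
finger_gap: -0.3
grip_force: 0.3
```

{"op": "play_rows", "data": {
  "motion": [
    {"tx": 0.001,"ty": 0,"tz": 0,"ax": 0,"ay": 0,"az": 0},
    {"tx": 0.002,"ty": 0,"tz": 0,"ax": 0,"ay": 0,"az": 0},
    {"tx": 0.002,"ty": 0,"tz": 0,"ax": 0,"ay": 0,"az": 0}
  ]
}}

```text
time_s: 7.52
eef_pos: [512.8, -175.7, 13.3]
orientation: [-0.056, 0.998, -0.0, 0.0]
ft_force: [0.2, 0.4, 0.2]
finger_gap: -0.1
grip_force: 0.3
```

{"op": "play_rows", "data": {
  "motion": [
    {"tx": 0.001,"ty": 0,"tz": 0,"ax": 0,"ay": 0,"az": 0},
    {"tx": 0.002,"ty": 0,"tz": 0,"ax": 0,"ay": 0,"az": 0},
    {"tx": 0.002,"ty": 0,"tz": 0,"ax": 0,"ay": 0,"az": 0}
  ]
}}

```text
time_s: 7.9
eef_pos: [513.9, -175.6, 13.1]
orientation: [-0.056, 0.998, 0.0, -0.001]
ft_force: [-3.9, 1.5, 2.4]
finger_gap: 0.3
grip_force: 2.5
```

{"op": "play_rows", "data": {
  "motion": [
    {"tx": 0.001,"ty": 0,"tz": 0,"ax": 0,"ay": 0,"az": 0},
    {"tx": 0.002,"ty": 0,"tz": 0,"ax": 0,"ay": 0,"az": 0},
    {"tx": 0.002,"ty": 0,"tz": 0,"ax": 0,"ay": 0,"az": 0}
  ]
}}

```text
time_s: 8.28
eef_pos: [514.2, -175.5, 12.9]
orientation: [-0.056, 0.998, 0.0, -0.002]
ft_force: [-11.5, 0.8, 6.6]
finger_gap: -0.1
grip_force: 5.6
```

```bash
python3 - <<'E'
from h import *
s=camera("side")[...,::-1]
b=cv2.resize(s[265:395,285:455],None,fx=4,fy=4,interpolation=cv2.INTER_CUBIC)
cv2.imwrite("pics/f.png",b);st=get_state();print(st["eef_pos"],st["ft_force"],st["time_s"])
E
```

```text
[ 514.1 -175.5   13. ] [-11.5   0.8   7.5] 8.325
```

View pics/f.png

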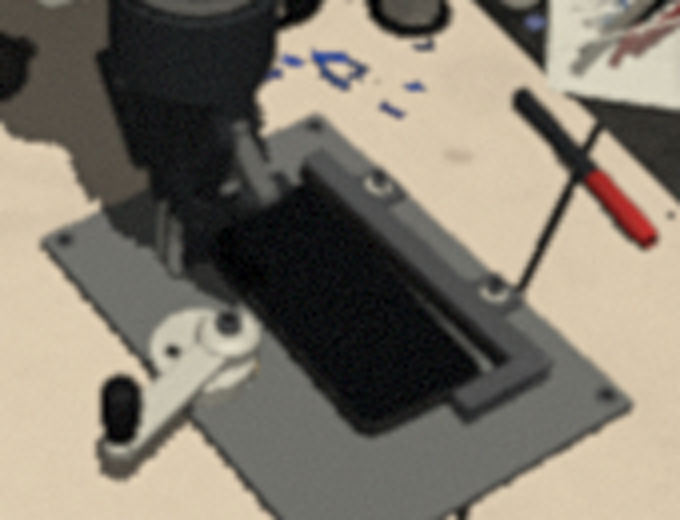

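{"op": "play_rows", "data": {
  "motion": [
    {"tx": -0.01,"ty": 0,"tz": 0,"ax": 0,"ay": 0,"az": 0},
    {"tx": -0.022,"ty": 0,"tz": 0.01,"ax": 0,"ay": 0,"az": 0},
    {"tx": -0.022,"ty": 0,"tz": 0.055,"ax": 0,"ay": 0,"az": 0},
    {"tx": -0.022,"ty": -0.01,"tz": 0.085,"ax": 0,"ay": 0,"az": 0},
    {"tx": -0.02,"ty": -0.06,"tz": 0.085,"ax": 0,"ay": 0,"az": 0},
    {"tx": -0.015,"ty": -0.1,"tz": 0.085,"ax": 0,"ay": 0,"az": 0},
    {"tx": -0.01,"ty": -0.107,"tz": 0.06,"ax": 0,"ay": 0,"az": 0},
    {"tx": -0.009,"ty": -0.107,"tz": 0.02,"ax": 0,"ay": 0,"az": 0},
    {"tx": -0.009,"ty": -0.107,"tz": 0,"ax": 0,"ay": 0,"az": 0},
    {"tx": -0.009,"ty": -0.107,"tz": 0,"ax": 0,"ay": 0,"az": 0}
  ]
}}

```text
time_s: 9.57
eef_pos: [506.7, -282.4, 12.7]
orientation: [-0.056, 0.998, 0.0, -0.001]
ft_force: [0.2, -1.1, 0.6]
finger_gap: -0.1
grip_force: 0.0
```

{"op": "play_rows", "data": {
  "motion": [
    {"tx": 0.004,"ty": 0.0005,"tz": 0,"ax": 0,"ay": 0,"az": 0},
    {"tx": 0.008,"ty": 0.001,"tz": 0,"ax": 0,"ay": 0,"az": 0},
    {"tx": 0.011,"ty": 0.001,"tz": 0,"ax": 0,"ay": 0,"az": 0},
    {"tx": 0.013,"ty": 0.001,"tz": 0,"ax": 0,"ay": 0,"az": 0},
    {"tx": 0.013,"ty": 0.001,"tz": 0,"ax": 0,"ay": 0,"az": 0}
  ]
}}

```text
time_s: 10.2
eef_pos: [520.9, -281.7, 13.3]
orientation: [-0.056, 0.998, -0.0, 0.0]
ft_force: [-0.1, 0.6, 0.4]
finger_gap: -0.0
grip_force: 0.0
```

{"op": "play_rows", "data": {
  "motion": [
    {"tx": 0.001,"ty": 0,"tz": 0,"ax": 0,"ay": 0,"az": 0},
    {"tx": 0.002,"ty": 0,"tz": 0,"ax": 0,"ay": 0,"az": 0},
    {"tx": 0.003,"ty": 0,"tz": 0,"ax": 0,"ay": 0,"az": 0},
    {"tx": 0.003,"ty": 0,"tz": 0,"ax": 0,"ay": 0,"az": 0}
  ]
}}

```text
time_s: 10.7
eef_pos: [523.8, -281.8, 13.3]
orientation: [-0.056, 0.998, -0.0, 0.0]
ft_force: [-1.3, -0.2, -0.2]
finger_gap: -0.1
grip_force: 0.2
```

{"op": "play_rows", "data": {
  "motion": [
    {"tx": 0.001,"ty": 0,"tz": 0,"ax": 0,"ay": 0,"az": 0},
    {"tx": 0.002,"ty": 0,"tz": 0,"ax": 0,"ay": 0,"az": 0},
    {"tx": 0.002,"ty": 0,"tz": 0,"ax": 0,"ay": 0,"az": 0}
  ]
}}

```text
time_s: 11.08
eef_pos: [525.9, -281.7, 13.3]
orientation: [-0.056, 0.998, -0.0, 0.0]
ft_force: [0.0, -0.3, 0.3]
finger_gap: -0.4
grip_force: 0.1
```

{"op": "play_rows", "data": {
  "motion": [
    {"tx": 0.001,"ty": 0,"tz": 0,"ax": 0,"ay": 0,"az": 0},
    {"tx": 0.0015,"ty": 0,"tz": 0,"ax": 0,"ay": 0,"az": 0},
    {"tx": 0.0015,"ty": 0,"tz": 0,"ax": 0,"ay": 0,"az": 0}
  ]
}}

```text
time_s: 11.45
eef_pos: [526.7, -281.7, 13.2]
orientation: [-0.056, 0.998, 0.0, -0.0]
ft_force: [-3.3, -0.3, 1.8]
finger_gap: 0.0
grip_force: 1.9
```

{"op": "play_rows", "data": {
  "motion": [
    {"tx": 0.001,"ty": 0,"tz": 0,"ax": 0,"ay": 0,"az": 0},
    {"tx": 0.0015,"ty": 0,"tz": 0,"ax": 0,"ay": 0,"az": 0},
    {"tx": 0.0015,"ty": 0,"tz": 0,"ax": 0,"ay": 0,"az": 0}
  ]
}}

```text
time_s: 11.82
eef_pos: [526.9, -281.6, 13.1]
orientation: [-0.056, 0.998, 0.0, -0.002]
ft_force: [-8.9, -1.8, 5.6]
finger_gap: 0.3
grip_force: 4.6
```

{"op": "play_rows", "data": {
  "motion": [
    {"tx": -0.01,"ty": 0,"tz": 0,"ax": 0,"ay": 0,"az": 0},
    {"tx": -0.014,"ty": 0,"tz": 0.02,"ax": 0,"ay": 0,"az": 0},
    {"tx": -0.014,"ty": 0,"tz": 0.07,"ax": 0,"ay": 0,"az": 0},
    {"tx": 0,"ty": 0.03,"tz": 0.085,"ax": 0,"ay": 0,"az": 0},
    {"tx": 0.015,"ty": 0.08,"tz": 0.085,"ax": 0,"ay": 0,"az": 0},
    {"tx": 0.03,"ty": 0.125,"tz": 0.085,"ax": 0,"ay": 0,"az": 0},
    {"tx": 0.038,"ty": 0.15,"tz": 0.07,"ax": 0,"ay": 0,"az": 0},
    {"tx": 0.038,"ty": 0.15,"tz": 0.025,"ax": 0,"ay": 0,"az": 0},
    {"tx": 0.038,"ty": 0.15,"tz": 0,"ax": 0,"ay": 0,"az": 0},
    {"tx": 0.038,"ty": 0.15,"tz": 0,"ax": 0,"ay": 0,"az": 0}
  ]
}}

```text
time_s: 13.08
eef_pos: [566.5, -131.3, 12.2]
orientation: [-0.057, 0.998, 0.0, -0.0]
ft_force: [-0.7, 0.7, 1.2]
finger_gap: 0.1
grip_force: 0.0
```

{"op": "play_rows", "data": {
  "motion": [
    {"tx": 0.0005,"ty": -0.005,"tz": 0,"ax": 0,"ay": 0,"az": 0},
    {"tx": 0.001,"ty": -0.01,"tz": 0,"ax": 0,"ay": 0,"az": 0},
    {"tx": 0.0015,"ty": -0.015,"tz": 0,"ax": 0,"ay": 0,"az": 0},
    {"tx": 0.002,"ty": -0.019,"tz": 0,"ax": 0,"ay": 0,"az": 0},
    {"tx": 0.002,"ty": -0.02,"tz": 0,"ax": 0,"ay": 0,"az": 0},
    {"tx": 0.002,"ty": -0.02,"tz": 0,"ax": 0,"ay": 0,"az": 0}
  ]
}}

```text
time_s: 13.82
eef_pos: [568.8, -151.1, 13.5]
orientation: [-0.057, 0.998, 0.001, 0.0]
ft_force: [0.4, 4.5, 2.4]
finger_gap: -0.3
grip_force: 2.3
```

{"op": "play_rows", "data": {
  "motion": [
    {"tx": 0,"ty": -0.001,"tz": 0,"ax": 0,"ay": 0,"az": 0},
    {"tx": 0,"ty": -0.002,"tz": 0,"ax": 0,"ay": 0,"az": 0},
    {"tx": 0,"ty": -0.002,"tz": 0,"ax": 0,"ay": 0,"az": 0}
  ]
}}

```text
time_s: 14.2
eef_pos: [568.7, -151.4, 13.5]
orientation: [-0.057, 0.998, 0.002, 0.0]
ft_force: [0.1, 13.3, 4.1]
finger_gap: -0.1
grip_force: 6.4
```

{"op": "play_rows", "data": {
  "motion": [
    {"tx": 0,"ty": -0.001,"tz": 0,"ax": 0,"ay": 0,"az": 0},
    {"tx": 0,"ty": -0.002,"tz": 0,"ax": 0,"ay": 0,"az": 0},
    {"tx": 0,"ty": -0.002,"tz": 0,"ax": 0,"ay": 0,"az": 0}
  ]
}}

```text
time_s: 14.58
eef_pos: [568.6, -151.7, 13.4]
orientation: [-0.058, 0.998, 0.004, 0.0]
ft_force: [1.0, 20.6, 5.7]
finger_gap: -0.1
grip_force: 10.3
```

{"op": "play_rows", "data": {
  "motion": [
    {"tx": -0.001,"ty": 0.012,"tz": 0,"ax": 0,"ay": 0,"az": 0},
    {"tx": -0.001,"ty": 0.02,"tz": 0.02,"ax": 0,"ay": 0,"az": 0},
    {"tx": -0.001,"ty": 0.02,"tz": 0.07,"ax": 0,"ay": 0,"az": 0},
    {"tx": -0.015,"ty": 0,"tz": 0.095,"ax": 0,"ay": 0,"az": 3},
    {"tx": -0.045,"ty": -0.045,"tz": 0.095,"ax": 0,"ay": 0,"az": 8},
    {"tx": -0.08,"ty": -0.09,"tz": 0.095,"ax": 0,"ay": 0,"az": 13},
    {"tx": -0.11,"ty": -0.13,"tz": 0.095,"ax": 0,"ay": 0,"az": 17},
    {"tx": -0.119,"ty": -0.15,"tz": 0.085,"ax": 0,"ay": 0,"az": 17},
    {"tx": -0.119,"ty": -0.15,"tz": 0.05,"ax": 0,"ay": 0,"az": 17},
    {"tx": -0.119,"ty": -0.15,"tz": 0.025,"ax": 0,"ay": 0,"az": 17},
    {"tx": -0.119,"ty": -0.15,"tz": 0.025,"ax": 0,"ay": 0,"az": 17}
  ]
}}

```text
time_s: 15.95
eef_pos: [448.3, -305.2, 36.8]
orientation: [-0.203, 0.979, 0.001, -0.001]
ft_force: [0.1, -0.2, -0.1]
finger_gap: -0.1
grip_force: 0.0
```

```bash
python3 - <<'E'
from h import *
s=camera("side")[...,::-1];t=camera("top")[...,::-1]
b=cv2.resize(s[265:395,285:455],None,fx=3,fy=3,interpolation=cv2.INTER_CUBIC)
a=cv2.resize(t[195:305,350:460],None,fx=3.5,fy=3.5,interpolation=cv2.INTER_CUBIC)
h=max(a.shape[0],b.shape[0]);z=np.zeros((h,a.shape[1]+b.shape[1]+0,3),np.uint8)
z[:a.shape[0],:a.shape[1]]=a;z[:b.shape[0],a.shape[1]:]=b
z=cv2.resize(z,None,fx=.88,fy=.88) if z.shape[1]>800 else z
cv2.imwrite("pics/g.png",z);print(z.shape);st=get_state();print(st["eef_pos"],st["ft_force"],st["time_s"])
c0=np.array([449.7,-305.7]);P=np.array([501.4,-240.3])
for d,th in((40,203),(24,203),(22,197),(22,190),(22,183),(22,176),(22,169),(22,162),(22,155),(22,148),(22,141),(22,134),(22,127),(22,120),(22,113),(22,106),(22,99),(22,92),(22,85)):
    r=np.radians(th);p=P+75*np.array([np.cos(r),np.sin(r)])-d*np.array([np.sin(r),-np.cos(r)]);print(d,th,p-c0,th-203.5)
E
```

```text
(343, 788, 3)
[ 449.9 -306.    38.9] [1.2 1.  0.8] 16.05
40 203 [-1.7 -0.7] -0.5
24 203 [-8. 14.] -0.5
22 197 [-13.6  22.4] -6.5
22 190 [-18.3  30.7] -13.5
22 183 [-22.   39.5] -20.5
22 176 [-24.7  48.7] -27.5
22 169 [-26.1  58.1] -34.5
22 162 [-26.4  67.7] -41.5
22 155 [-25.6  77.2] -48.5
22 148 [-23.6  86.5] -55.5
22 141 [-20.4  95.5] -62.5
22 134 [-16.2 104.1] -69.5
22 127 [-11.  112.1] -76.5
22 120 [ -4.9 119.4] -83.5
22 113 [  2.1 125.8] -90.5
22 106 [  9.9 131.4] -97.5
22 99 [ 18.2 136. ] -104.5
22 92 [ 27.1 139.6] -111.5
22 85 [ 36.3 142. ] -118.5
```

View pics/g.png

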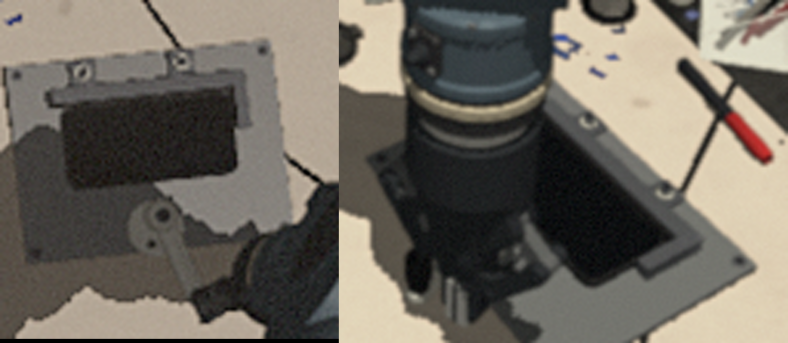

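The phone looks seated against the fence and stop, and the tool is behind the grip. Next I sweep the free part of the arc.

{"op": "play_rows", "data": {
  "motion": [
    {"tx": -0.004,"ty": 0.007,"tz": 0,"ax": 0,"ay": 0,"az": 0},
    {"tx": -0.008,"ty": 0.014,"tz": 0,"ax": 0,"ay": 0,"az": 0},
    {"tx": -0.0136,"ty": 0.0224,"tz": 0,"ax": 0,"ay": 0,"az": -6.5},
    {"tx": -0.0183,"ty": 0.0307,"tz": 0,"ax": 0,"ay": 0,"az": -13.5},
    {"tx": -0.022,"ty": 0.0395,"tz": 0,"ax": 0,"ay": 0,"az": -20.5},
    {"tx": -0.0247,"ty": 0.0487,"tz": 0,"ax": 0,"ay": 0,"az": -27.5},
    {"tx": -0.0247,"ty": 0.0487,"tz": 0,"ax": 0,"ay": 0,"az": -27.5}
  ]
}}

```text
time_s: 16.92
eef_pos: [424.9, -256.4, 38.9]
orientation: [0.034, 0.999, -0.0, 0.0]
ft_force: [0.2, 0.7, 0.1]
finger_gap: -0.4
grip_force: 0.0
```

```bash
python3 - <<'E'
from h import *
t=camera("top")[...,::-1];cv2.imwrite("pics/top3.png",t)
F=[get_state()["ft_force"] for _ in range(5)];print(np.mean(F,0),get_state()["eef_pos"])
E
```

```text
[ 0.1 -0.2  0.5] [ 425.1 -256.7   38.8]
```

{"op": "play_rows", "data": {
  "motion": [
    {"tx": -0.0014,"ty": 0.0094,"tz": 0,"ax": 0,"ay": 0,"az": -7},
    {"tx": -0.0017,"ty": 0.019,"tz": 0,"ax": 0,"ay": 0,"az": -14},
    {"tx": -0.0009,"ty": 0.0285,"tz": 0,"ax": 0,"ay": 0,"az": -21},
    {"tx": 0.0011,"ty": 0.0378,"tz": 0,"ax": 0,"ay": 0,"az": -28},
    {"tx": 0.0043,"ty": 0.0468,"tz": 0,"ax": 0,"ay": 0,"az": -35}
  ]
}}

```text
time_s: 17.6
eef_pos: [429.0, -210.3, 38.4]
orientation: [0.335, 0.942, -0.0, -0.0]
ft_force: [-2.0, -2.0, 1.8]
finger_gap: 0.1
grip_force: 1.2
```

```bash
python3 - <<'E'
from h import *
t=camera("top")[...,::-1];s=camera("side")[...,::-1]
z=np.hstack([cv2.resize(t[195:305,350:460],(390,390),interpolation=2),cv2.resize(s[265:395,270:400],(390,390),interpolation=2)])
cv2.imwrite("pics/h.png",z)
c0=np.array([425.0,-257.0])+[4.3,46.8];P=np.array([501.4,-240.3])
for th in range(141,84,-2):
    r=np.radians(th);p=P+75*np.array([np.cos(r),np.sin(r)])-22*np.array([np.sin(r),-np.cos(r)]);print(th,p-c0,th-141,end=";")
E
```

```text
141 [-0.  0.] 0;139 [1.1 2.5] -2;137 [2.2 5. ] -4;135 [3.5 7.4] -6;133 [4.9 9.7] -8;131 [ 6.3 12.1] -10;129 [ 7.8 14.3] -12;127 [ 9.4 16.6] -14;125 [11.1 18.7] -16;123 [12.8 20.8] -18;121 [14.6 22.9] -20;119 [16.5 24.8] -22;117 [18.4 26.7] -24;115 [20.5 28.6] -26;113 [22.5 30.3] -28;111 [24.7 32. ] -30;109 [26.9 33.7] -32;107 [29.1 35.2] -34;105 [31.4 36.7] -36;103 [33.8 38. ] -38;101 [36.2 39.3] -40;99 [38.6 40.5] -42;97 [41.1 41.7] -44;95 [43.6 42.7] -46;93 [46.2 43.6] -48;91 [48.8 44.5] -50;89 [51.4 45.3] -52;87 [54.1 45.9] -54;85 [56.7 46.5] -56;
```

View pics/h.png

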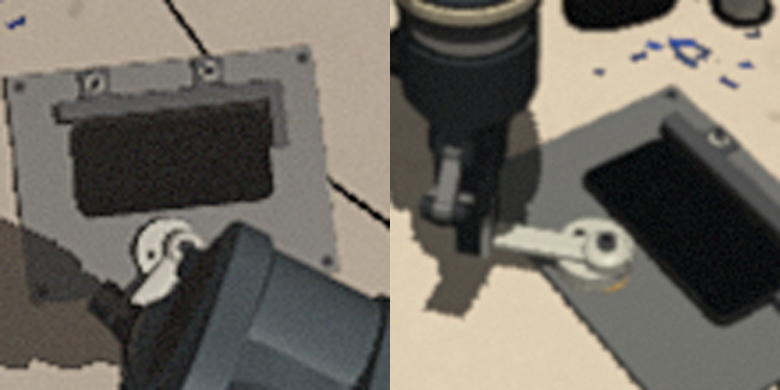

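Lever follows the tool and the phone is still seated. From here I feel for contact in small steps.

{"op": "play_rows", "data": {
  "motion": [
    {"tx": 0.0011,"ty": 0.0025,"tz": 0,"ax": 0,"ay": 0,"az": -2},
    {"tx": 0.0022,"ty": 0.005,"tz": 0,"ax": 0,"ay": 0,"az": -4},
    {"tx": 0.0035,"ty": 0.0074,"tz": 0,"ax": 0,"ay": 0,"az": -6}
  ]
}}

```text
time_s: 18.08
eef_pos: [432.5, -203.2, 38.4]
orientation: [0.381, 0.924, -0.0, -0.0]
ft_force: [-2.5, -1.6, 1.4]
finger_gap: -0.2
grip_force: 1.1
```

{"op": "play_rows", "data": {
  "motion": [
    {"tx": 0.0007,"ty": 0.0012,"tz": 0,"ax": 0,"ay": 0,"az": -1},
    {"tx": 0.0014,"ty": 0.0023,"tz": 0,"ax": 0,"ay": 0,"az": -2}
  ]
}}

```text
time_s: 18.32
eef_pos: [434.0, -200.7, 38.3]
orientation: [0.399, 0.917, -0.0, -0.0]
ft_force: [-1.3, -1.0, 1.3]
finger_gap: -0.2
grip_force: 1.1
```

{"op": "play_rows", "data": {
  "motion": [
    {"tx": 0.0007,"ty": 0.0012,"tz": 0,"ax": 0,"ay": 0,"az": -1},
    {"tx": 0.0014,"ty": 0.0024,"tz": 0,"ax": 0,"ay": 0,"az": -2}
  ]
}}

```text
time_s: 18.58
eef_pos: [435.6, -198.1, 38.3]
orientation: [0.415, 0.91, -0.0, -0.0]
ft_force: [-2.7, -0.7, 1.1]
finger_gap: -0.4
grip_force: 1.1
```

{"op": "play_rows", "data": {
  "motion": [
    {"tx": 0.0011,"ty": 0.0017,"tz": 0,"ax": 0,"ay": 0,"az": -1.5}
  ]
}}

```text
time_s: 18.7
eef_pos: [436.7, -196.3, 38.3]
orientation: [0.427, 0.904, -0.0, -0.0]
ft_force: [-2.9, -1.2, 1.8]
finger_gap: -0.1
grip_force: 1.1
```

{"op": "play_rows", "data": {
  "motion": [
    {"tx": 0.0012,"ty": 0.0017,"tz": 0,"ax": 0,"ay": 0,"az": -1.5},
    {"tx": 0.0012,"ty": 0.0017,"tz": 0,"ax": 0,"ay": 0,"az": -1.5}
  ]
}}

```text
time_s: 18.95
eef_pos: [438.1, -194.5, 38.2]
orientation: [0.439, 0.899, 0.0, 0.0]
ft_force: [-1.1, -0.1, -0.4]
finger_gap: 0.1
grip_force: 0.5
```

{"op": "play_rows", "data": {
  "motion": [
    {"tx": 0.0006,"ty": 0.0008,"tz": 0,"ax": 0,"ay": 0,"az": -0.8},
    {"tx": 0.0012,"ty": 0.0016,"tz": 0,"ax": 0,"ay": 0,"az": -1.5}
  ]
}}

```text
time_s: 19.2
eef_pos: [439.0, -193.1, 38.2]
orientation: [0.451, 0.893, -0.0, -0.0]
ft_force: [-2.7, -1.3, 1.0]
finger_gap: 0.1
grip_force: 1.1
```

{"op": "play_rows", "data": {
  "motion": [
    {"tx": 0.0006,"ty": 0.0008,"tz": 0,"ax": 0,"ay": 0,"az": -0.8},
    {"tx": 0.0013,"ty": 0.0016,"tz": 0,"ax": 0,"ay": 0,"az": -1.5}
  ]
}}

```text
time_s: 19.45
eef_pos: [440.3, -191.4, 38.2]
orientation: [0.462, 0.887, -0.0, -0.0]
ft_force: [-2.8, -0.3, 1.4]
finger_gap: 0.1
grip_force: 1.1
```

{"op": "play_rows", "data": {
  "motion": [
    {"tx": 0.0007,"ty": 0.0008,"tz": 0,"ax": 0,"ay": 0,"az": -0.8},
    {"tx": 0.0013,"ty": 0.0016,"tz": 0,"ax": 0,"ay": 0,"az": -1.5}
  ]
}}

```text
time_s: 19.7
eef_pos: [441.6, -189.8, 38.2]
orientation: [0.474, 0.881, -0.0, -0.0]
ft_force: [-2.3, 0.8, 1.0]
finger_gap: -0.1
grip_force: 1.1
```

{"op": "play_rows", "data": {
  "motion": [
    {"tx": 0.0007,"ty": 0.0008,"tz": 0,"ax": 0,"ay": 0,"az": -0.8},
    {"tx": 0.0013,"ty": 0.0016,"tz": 0,"ax": 0,"ay": 0,"az": -1.5}
  ]
}}

```text
time_s: 19.95
eef_pos: [443.0, -188.2, 38.2]
orientation: [0.485, 0.874, -0.0, -0.0]
ft_force: [-2.1, -0.7, 0.3]
finger_gap: 0.4
grip_force: 1.1
```

{"op": "play_rows", "data": {
  "motion": [
    {"tx": 0.0007,"ty": 0.0007,"tz": 0,"ax": 0,"ay": 0,"az": -0.8},
    {"tx": 0.0014,"ty": 0.0015,"tz": 0,"ax": 0,"ay": 0,"az": -1.5}
  ]
}}

```text
time_s: 20.2
eef_pos: [444.4, -186.7, 38.2]
orientation: [0.497, 0.868, -0.0, -0.0]
ft_force: [-2.4, 0.6, -0.3]
finger_gap: -0.0
grip_force: 1.1
```

{"op": "play_rows", "data": {
  "motion": [
    {"tx": 0.0007,"ty": 0.0007,"tz": 0,"ax": 0,"ay": 0,"az": -0.8},
    {"tx": 0.0014,"ty": 0.0014,"tz": 0,"ax": 0,"ay": 0,"az": -1.5}
  ]
}}

```text
time_s: 20.45
eef_pos: [445.8, -185.3, 38.3]
orientation: [0.508, 0.861, -0.0, -0.0]
ft_force: [-2.8, 0.0, -0.2]
finger_gap: 0.1
grip_force: 1.1
```

{"op": "play_rows", "data": {
  "motion": [
    {"tx": 0.0007,"ty": 0.0007,"tz": 0,"ax": 0,"ay": 0,"az": -0.8},
    {"tx": 0.0015,"ty": 0.0014,"tz": 0,"ax": 0,"ay": 0,"az": -1.5}
  ]
}}

```text
time_s: 20.7
eef_pos: [447.3, -184.0, 38.3]
orientation: [0.519, 0.855, -0.0, -0.0]
ft_force: [-3.5, 1.1, -0.5]
finger_gap: -0.3
grip_force: 1.1
```

{"op": "play_rows", "data": {
  "motion": [
    {"tx": 0.0007,"ty": 0.0007,"tz": 0,"ax": 0,"ay": 0,"az": -0.8},
    {"tx": 0.0015,"ty": 0.0014,"tz": 0,"ax": 0,"ay": 0,"az": -1.5}
  ]
}}

```text
time_s: 20.95
eef_pos: [448.8, -182.5, 38.3]
orientation: [0.531, 0.848, -0.0, -0.0]
ft_force: [-2.7, -0.0, -0.1]
finger_gap: 0.1
grip_force: 1.1
```

{"op": "play_rows", "data": {
  "motion": [
    {"tx": 0.0008,"ty": 0.0007,"tz": 0,"ax": 0,"ay": 0,"az": -0.8},
    {"tx": 0.0015,"ty": 0.0013,"tz": 0,"ax": 0,"ay": 0,"az": -1.5}
  ]
}}

```text
time_s: 21.2
eef_pos: [450.3, -181.3, 38.3]
orientation: [0.542, 0.841, -0.0, -0.0]
ft_force: [-3.1, 1.4, 0.7]
finger_gap: -0.1
grip_force: 1.1
```

{"op": "play_rows", "data": {
  "motion": [
    {"tx": 0.0008,"ty": 0.0007,"tz": 0,"ax": 0,"ay": 0,"az": -0.8},
    {"tx": 0.0016,"ty": 0.0013,"tz": 0,"ax": 0,"ay": 0,"az": -1.5}
  ]
}}

```text
time_s: 21.45
eef_pos: [451.9, -180.0, 38.3]
orientation: [0.553, 0.833, -0.0, -0.0]
ft_force: [-3.3, 1.0, 0.4]
finger_gap: -0.2
grip_force: 1.1
```

{"op": "play_rows", "data": {
  "motion": [
    {"tx": 0.0008,"ty": 0.0006,"tz": 0,"ax": 0,"ay": 0,"az": -0.8},
    {"tx": 0.0016,"ty": 0.0013,"tz": 0,"ax": 0,"ay": 0,"az": -1.5}
  ]
}}

```text
time_s: 21.7
eef_pos: [453.6, -178.7, 38.3]
orientation: [0.563, 0.826, -0.0, -0.0]
ft_force: [-3.2, 1.1, -1.3]
finger_gap: -0.2
grip_force: 1.1
```

{"op": "play_rows", "data": {
  "motion": [
    {"tx": 0.0008,"ty": 0.0006,"tz": 0,"ax": 0,"ay": 0,"az": -0.8},
    {"tx": 0.0016,"ty": 0.0012,"tz": 0,"ax": 0,"ay": 0,"az": -1.5}
  ]
}}

```text
time_s: 21.95
eef_pos: [455.2, -177.5, 38.3]
orientation: [0.574, 0.819, -0.0, -0.0]
ft_force: [-2.0, 0.7, 0.2]
finger_gap: -0.2
grip_force: 1.1
```

{"op": "play_rows", "data": {
  "motion": [
    {"tx": 0.0008,"ty": 0.0006,"tz": 0,"ax": 0,"ay": 0,"az": -0.8},
    {"tx": 0.0016,"ty": 0.0012,"tz": 0,"ax": 0,"ay": 0,"az": -1.5}
  ]
}}

```text
time_s: 22.2
eef_pos: [456.7, -176.3, 38.3]
orientation: [0.585, 0.811, -0.0, -0.0]
ft_force: [-2.3, 0.1, 0.7]
finger_gap: -0.0
grip_force: 1.4
```

{"op": "play_rows", "data": {
  "motion": [
    {"tx": 0.0008,"ty": 0.0006,"tz": 0,"ax": 0,"ay": 0,"az": -0.8},
    {"tx": 0.0017,"ty": 0.0011,"tz": 0,"ax": 0,"ay": 0,"az": -1.5}
  ]
}}

```text
time_s: 22.45
eef_pos: [458.4, -175.1, 38.3]
orientation: [0.595, 0.803, -0.0, -0.0]
ft_force: [-3.0, 0.8, -0.4]
finger_gap: 0.0
grip_force: 1.5
```

{"op": "play_rows", "data": {
  "motion": [
    {"tx": 0.0008,"ty": 0.0006,"tz": 0,"ax": 0,"ay": 0,"az": -0.8},
    {"tx": 0.0017,"ty": 0.0011,"tz": 0,"ax": 0,"ay": 0,"az": -1.5}
  ]
}}

```text
time_s: 22.7
eef_pos: [460.1, -174.0, 38.2]
orientation: [0.606, 0.796, -0.0, -0.0]
ft_force: [-2.7, 1.1, 0.5]
finger_gap: 0.2
grip_force: 1.5
```

{"op": "play_rows", "data": {
  "motion": [
    {"tx": 0.0008,"ty": 0.0005,"tz": 0,"ax": 0,"ay": 0,"az": -0.8},
    {"tx": 0.0017,"ty": 0.0011,"tz": 0,"ax": 0,"ay": 0,"az": -1.5}
  ]
}}

```text
time_s: 22.95
eef_pos: [461.8, -173.0, 38.3]
orientation: [0.616, 0.788, -0.0, -0.0]
ft_force: [-2.7, 1.1, 0.8]
finger_gap: -0.2
grip_force: 1.5
```

{"op": "play_rows", "data": {
  "motion": [
    {"tx": 0.0006,"ty": 0.0003,"tz": 0,"ax": 0,"ay": 0,"az": -0.5},
    {"tx": 0.0012,"ty": 0.0007,"tz": 0,"ax": 0,"ay": 0,"az": -1}
  ]
}}

```text
time_s: 23.2
eef_pos: [462.8, -172.3, 38.2]
orientation: [0.623, 0.782, -0.0, -0.0]
ft_force: [-4.8, 0.6, 1.0]
finger_gap: -0.3
grip_force: 2.1
```

{"op": "play_rows", "data": {
  "motion": [
    {"tx": 0.0006,"ty": 0.0003,"tz": 0,"ax": 0,"ay": 0,"az": -0.5},
    {"tx": 0.0012,"ty": 0.0006,"tz": 0,"ax": 0,"ay": 0,"az": -1}
  ]
}}

```text
time_s: 23.45
eef_pos: [463.7, -171.7, 38.2]
orientation: [0.63, 0.777, -0.0, -0.0]
ft_force: [-5.1, 0.4, 1.5]
finger_gap: -0.2
grip_force: 2.8
```

{"op": "play_rows", "data": {
  "motion": [
    {"tx": 0.0006,"ty": 0.0003,"tz": 0,"ax": 0,"ay": 0,"az": -0.5},
    {"tx": 0.0012,"ty": 0.0006,"tz": 0,"ax": 0,"ay": 0,"az": -1}
  ]
}}

```text
time_s: 23.7
eef_pos: [464.5, -171.1, 38.2]
orientation: [0.637, 0.771, -0.001, -0.001]
ft_force: [-7.6, 0.7, 3.2]
finger_gap: 0.0
grip_force: 3.7
```

```bash
python3 - <<'E'
from h import *
F=[]
for _ in range(6):
    camera("side");s=get_state();F.append([*s["ft_force"],s["grip_force"],*s["wrist_torque"]])
print(np.mean(F,0).round(2),s["eef_pos"],s["time_s"])
E
```

```text
[-7.1  0.4  2.8  3.4  0.1  1.3  0. ] [ 464.5 -171.1   38.2] 24.0
```

{"op": "play_rows", "data": {
  "motion": [
    {"tx": -0.003,"ty": -0.0006,"tz": 0,"ax": 0,"ay": 0,"az": 0},
    {"tx": -0.01,"ty": -0.002,"tz": 0,"ax": 0,"ay": 0,"az": 0},
    {"tx": -0.022,"ty": -0.004,"tz": 0,"ax": 0,"ay": 0,"az": 0},
    {"tx": -0.03,"ty": -0.006,"tz": 0.03,"ax": 0,"ay": 0,"az": 0},
    {"tx": -0.04,"ty": -0.006,"tz": 0.08,"ax": 0,"ay": 0,"az": 0},
    {"tx": -0.065,"ty": 0.01,"tz": 0.125,"ax": 0,"ay": 0,"az": 0},
    {"tx": -0.11,"ty": 0.03,"tz": 0.15,"ax": 0,"ay": 0,"az": 0},
    {"tx": -0.14,"ty": 0.04,"tz": 0.16,"ax": 0,"ay": 0,"az": 0},
    {"tx": -0.14,"ty": 0.04,"tz": 0.16,"ax": 0,"ay": 0,"az": 0}
  ]
}}

```text
time_s: 25.12
eef_pos: [323.8, -130.8, 199.2]
orientation: [0.636, 0.771, 0.0, 0.001]
ft_force: [-0.0, -0.8, -0.7]
finger_gap: 0.1
grip_force: 0.0
```

```bash
python3 - <<'E'
from h import *
t=camera("top")[...,::-1];s=camera("side")[...,::-1];cv2.imwrite("pics/fin_t.png",t);cv2.imwrite("pics/fin_s.png",s)
try:
  print(phone("top"),phone("side"))
except Exception as e: print(e)
for n in("top","side"):
  a=cv2.imread(f"pics/{n}0.png");b=t if n=="top" else s
  m=(cv2.absdiff(a,b).max(2)>60).astype(np.uint8);m=cv2.morphologyEx(m,cv2.MORPH_OPEN,np.ones((3,3)))
  k,_,st,_=cv2.connectedComponentsWithStats(m);print(n,[x.tolist() for x in st[1:] if x[4]>25])
x=get_state();print(x["time_s"],x["eef_pos"],x["ft_force"])
E
```

```text
((569.9871826171875, -231.59251403808594), (72.75442504882812, 149.7744598388672), 6.542060375213623) ((565.8384399414062, -235.5645294189453), (75.32677459716797, 143.57164001464844), 6.544422626495361)
top [[408, 225, 19, 27, 324], [388, 228, 10, 3, 30], [357, 233, 23, 27, 340], [392, 253, 21, 6, 88], [370, 267, 7, 7, 38], [247, 277, 89, 46, 2533], [402, 279, 17, 16, 131], [31, 313, 19, 7, 109], [360, 316, 12, 9, 92], [361, 351, 7, 9, 39], [38, 373, 13, 11, 74], [53, 376, 57, 42, 935], [0, 383, 124, 97, 3593], [245, 401, 24, 41, 451], [335, 401, 35, 79, 1613], [271, 403, 26, 16, 259], [244, 452, 5, 10, 35], [238, 469, 6, 8, 29], [232, 472, 7, 8, 39]]
side [[36, 0, 56, 39, 1577], [165, 0, 27, 7, 124], [139, 0, 94, 97, 2398], [0, 29, 74, 192, 6500], [57, 39, 37, 12, 259], [60, 50, 46, 78, 1986], [157, 56, 49, 12, 319], [152, 90, 107, 238, 10665], [149, 161, 8, 9, 56], [56, 228, 21, 13, 145], [177, 235, 7, 8, 38], [50, 247, 28, 59, 1093], [76, 288, 32, 21, 360], [315, 303, 50, 59, 832], [52, 304, 9, 15, 57], [83, 309, 29, 43, 694], [311, 310, 9, 16, 116], [371, 344, 36, 29, 517], [325, 354, 11, 12, 79], [309, 358, 23, 27, 344]]
25.325 [ 325.9 -131.5  198. ] [-0.  -0.2 -0.1]
```

```bash
python3 -c "
from plant import *
print(job_done())"
```

```text
the job is handed in; nothing more can be done
None
```

The phone is seated in the fence corner and clamped at roughly 15 N (estimated from the push force on the lever grip, not measured directly), the arm is withdrawn and touching nothing, and the job was handed in at about 25 s; the cutters, dish and marker were never approached.

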